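# Detector check with the green test stick, held at the length mark

## Robot

A 6-joint arm with a two-finger parallel gripper is mounted at the origin on a cart in front of the work surface, level with it; the furniture and walls round the work are solid. World frame = base frame: x ahead of the robot, y to its left, z up, the work surface at z = 0. Lengths are in mm, angles in rad, forces in N, time in s.
With the tool pointing down it reaches from about 400 to 925 mm from the base axis. Payload 12.5 kg.
Tool frame: the origin (TCP) lies at the very end of the fingers, on their centre line; the grasp point (between the pads) lies 19 mm behind it; z points along the fingers, y is the line along which they close (so a half turn about z gives the same grasp; the last joint's range is limited). The gripper opens to 95 mm and grips with 3 to 60 N. Pads are 20 mm wide; open, the fingers measure 119 mm over their backs; the gripper's body (75 mm by 180 mm) begins 59 mm behind the grasp point.
Start: joints at [-1.436, 0.491, 1.559, -0, 1.092, -0.106], TCP at [149.072, -606.98, 214.661] pointing down, gripper open.
Joint ranges: [-3.1, 3.1], [-0.84, 2.19], [0.05, 2.79], [-1.13, 4.28], [0.06, 2.93], [-2.69, 2.69]. Speed limits (rad/s): [2.22, 2.22, 2.79, 3.14, 3.14, 3.14].

## Interface

Orientations are given as [roll, pitch, yaw] about the fixed x, y, z axes, in that order (R = Rz(yaw) Ry(pitch) Rx(roll)).
In Python, from cell import * gives the robot as it stands.
- The arm moves only by the tool jog_arm, never from a script. Its argument "targets" is a list of rows, each an object with "turn": the turn, a rotation vector about the world's x, y, z in degrees, a list of three; "slide": the shift along the world's x, y, z in mm, a list of three; "claw": the opening in per cent of the stroke, from 0 (shut) to 100 (fully open). In form: [{"turn": [wx, wy, wz], "slide": [x, y, z], "claw": claw}, ...]. A call has 1 to 5 rows; each row shifts and turns the commanded pose from where the row before left it; what a row does not reach is not made up. A row lasts 1/8 s, in which the tool goes at most 62.5 mm and 10.7 degrees, less where a joint would pass 70% of its speed; a pose out of reach is approached as far as the arm can. A call with a gripper value outside its range is refused whole. The fingers move at their own pace and stop on an object; the grip force is fixed at half the most. Time passes only in rows, so rows that do not move let the fingers close. It gives the time, the measured TCP pose, the force, the opening and the grip force at its end, in the units of the state.
- state(): the state, without advancing time (a new reading comes with each control period).
- read_camera(name): name is "side" or "top" or "wrist"; returns a dict with "frame" (384x512x3 uint8, blue, green, red), "mtx" (3x3 intrinsics, pixels), "R" (3x3) and "t" (3): a world point X has camera coordinates R X + t. Camera axes: x right, y down, z forward; pixel columns grow to the right and rows downward; lengths in mm; the calibration is good to about 2 mm. A picture is of the moment at which its call begins. There is no depth.
- job_done(): hands the job in; it is judged then, once.
Trained networks look in the newest picture that a camera, given by its name, has taken for a name from the list of things; names that differ only in an ending like _2 or _b are one class to them, and where a whole thing is asked for, a point or a joint stands for the part that bears it (a point fixed in the world has none). Each returns a list of dicts, best first, with "conf" (0 to 1); they miss things now and then, are a little off and sometimes report something else, mostly with a low value. They report only what shows in the picture. A call takes as long as a camera call. They do not tell look-alikes from the thing itself.
- look_for(query, camera): "xy" ([column, row] in pixels, amid what is visible of it).
The state is a dict: "t": time; "joints": joint angles; "qvel": joint speeds; "tau": joint torques, N m; "eef_pos": TCP position; "tcp_rot": TCP orientation; "ft_force": force on the tool from outside, world axes, zero at the start; "moment": the same for the moment, N m; "opening": opening from 0.0 (shut) to 1.0 (fully open); "grip_force": force on a finger pad.
Only numpy, scipy, OpenCV 4.12 (cv2) and the standard library are available. Lean on these libraries where they do the work, as an engineer would, in place of code of your own. Each camera call takes 0.05 s, during which the arm holds its last target. There are 200 camera calls.

## Task

Run the detector check with the green test stick of the three lying close by (not the spare set at the far right end of the bench): slide it flat, end first, into the slot of the white carriage until it is fully home against the slot's end, and let go of it. Then take the sprung rod's black upright grip and pull the rod out of its tube until its orange band is coming out at the knurled collar (neither still hidden inside nor past it with bare rod showing behind it); finish still gripping it and holding it there against the spring, with the stick still home in the carriage under the detector head. Leave the red and blue sticks and the sample pot where they are.

Things in the scene. Friction and masses are not known exactly. Their poses are not given: they have to be found in the camera images.
- stick_green_center (a point): centre of the green plastic test stick, the one to use: a flat bar 22 wide (own x), 150 long (own y), 9 thick (own z), 28 to 50 g; either end may go in first. It lies flat on the worktop beside the other two, in any colour order, each pointing roughly away from the robot
- stick_red_center (a point): centre of the red test stick, same size; leave it alone
- stick_blue_center (a point): centre of the blue test stick, same size; leave it alone
- sample_pot_center (a point): centre of a loose sample pot with blue lid, 50 across, 66 high; leave it alone
- checker: check unit, bolted down; sizes in mm. Origin on the worktop under its base; its +y is the pull direction, +x the way the stick goes in. Base plate x -56..96, y -160..116, top z 14. White C-shaped head: upper jaw x -30..96, y -84..-26, z 54..87; housing behind it (x 58..96) y -90..-20. Steel tube and clamps along x = 0, y 0..105, up to z 51
- slot_mouth (a point): middle of the flared slot mouth in the white carriage (48 wide along y, top 48 above the worktop), 33 above the worktop; axes as the check unit's. The stick goes in along +x, flat and level. Slot 25.5 wide (y), 13 high (z), closed above and below; the mouth narrows to it over 10 mm from about 37 x 21. Carriage and rod are one sliding piece; at rest it is farthest to -y
- slot_end (a point): middle of the slot's end face, 98 beyond the mouth point along +x (axes as the check unit's). A stick fully home touches it: its centre is then 75 before this point and about 52 of its length stand out of the mouth
- grip (a point): middle of the black upright round grip at the free end of the rod: 25 in diameter, its black part 38 tall straight up to a rounded top 28 above this point; this point is 70 above the worktop, nothing stands beside it
- collar_face (a point): centre of the outer face of the knurled collar (29 in diameter), where the rod comes out of the tube, 33 above the worktop
- pull_rod (a joint): how far the rod is pulled out along the check unit's +y, m: 0 at rest, stop at 0.095. The spring pulls back with 2 N at rest and 1 N more per 10 mm (9 N at the mark); released, the rod runs back. The orange band is 10 mm wide: its front edge comes out of the collar at 0.065, its rear edge at 0.075; 0.070 is its middle
Mind the look-alikes: they are no part of the job. There is more than one size of the part that bears stick_green_center; the job needs the larger.

How it is judged:
By the outcome, as a careful person would: the job done as asked, in the order asked, and still so for the second after the job is handed in, while the arm keeps its last pose, push and grip.
It also fails if it takes over 54 s, if anything falls off the work surface, if the arm or the gripper's body presses on something with over 40 N, if the wrist force passes 120 N, or if a joint passes its speed limit or range.

## Working session

There is one attempt and no reset: what is moved stays moved. The work goes in short steps, Python scripts to look and compute and a tool call to move; the robot and the scene stay as the last step left them, time stands still between calls to the robot, and variables do not carry over. Pictures are saved under pics/ and viewed, at most 11 in all, crops included, and the job is handed in when it is done.

Besides the shell and the picture viewer there is one more tool, called after "Request:" as name(argument=value, ...) on one line, values as JSON. jog_arm: Moves the arm, as the interface text tells. Its arguments: {"type":"object","properties":{"targets":{"type":"array","items":{"type":"object","properties":{"turn":{"type":"array","items":{"type":"number"}},"slide":{"type":"array","items":{"type":"number"}},"claw":{"type":"number"}}}}},"required":["targets"]}

```bash
mkdir -p pics; ls; cat > h.py <<'E'
from cell import *
import numpy as np, cv2
def shot(name,fn=None):
    c=read_camera(name)
    if fn: cv2.imwrite('pics/'+fn,c['frame'])
    return c
def ray(c,xy):
    R=np.array(c['R']);t=np.array(c['t']).ravel();K=np.array(c['mtx'])
    d=R.T@np.linalg.solve(K,[xy[0],xy[1],1.]); return -R.T@t, d/np.linalg.norm(d)
def onz(c,xy,z):
    o,d=ray(c,xy); return o+d*(z-o[2])/d[2]
def tri(*obs):
    A=np.zeros((3,3));b=np.zeros(3);L=[]
    for c,xy in obs:
        o,d=ray(c,xy);P=np.eye(3)-np.outer(d,d);A+=P;b+=P@o;L.append((o,P))
    X=np.linalg.solve(A,b); return X,[round(float(np.linalg.norm(P@(X-o))),1) for o,P in L]
def proj(c,X):
    p=np.array(c['mtx'])@(np.array(c['R'])@np.array(X,float)+np.array(c['t']).ravel());return p[:2]/p[2]
E
python3 - <<'E'
from h import *
np.set_printoptions(precision=1,suppress=True)
names=['stick_green_center','stick_red_center','stick_blue_center','sample_pot_center','slot_mouth','slot_end','grip','collar_face','checker']
cs={n:shot(n,n+'1.png') for n in('side','top','wrist')}
im=np.hstack([cs['side']['frame'],cs['top']['frame']]);
for n in cs: print(n,ray(cs[n],(256,192)))
for n in names:
    o=[]
    for k in cs:
        for d in look_for(n,k)[:3]: 
            z={'s':5,'g':70,'c':33}[n[0]] if 'slot' not in n else 33
            o.append((k,np.round(d['xy']),round(d['conf'],2),onz(cs[k],d['xy'],z)))
    print(n);[print('  ',*x) for x in o]
print(state())
E
```

```text
pics
side (array([109.1, 971.5, 584.1]), array([ 0.3, -0.8, -0.4]))
top (array([ 414.2, -102.4, 1048.2]), array([ 0.2, -0. , -1. ]))
wrist (array([ 214.3, -591.1,  384.4]), array([-0.2, -0.1, -1. ]))
stick_green_center
   side [295. 187.] 0.58 [ 493.1 -329.7    5. ]
   top [207. 253.] 0.69 [411.3  28.    5. ]
   top [331. 237.] 0.66 [ 468.2 -322.6    5. ]
stick_red_center
   side [312. 181.] 0.44 [ 452.3 -393.     5. ]
   top [365. 241.] 0.57 [ 459.1 -418.     5. ]
stick_blue_center
   side [281. 194.] 0.62 [ 517.9 -256.8    5. ]
   top [299. 221.] 0.77 [ 509.  -231.7    5. ]
sample_pot_center
   side [232. 180.] 0.75 [ 713.5 -310.3    5. ]
   top [315. 153.] 0.69 [ 711.6 -274.9    5. ]
slot_mouth
   side [202. 239.] 0.72 [594.1 130.7  33. ]
   top [240. 188.] 0.78 [594.7 -61.   33. ]
   top [366. 239.] 0.48 [ 463.7 -412.7   33. ]
slot_end
   side [203. 236.] 0.63 [599.8 112.9  33. ]
   top [240. 191.] 0.94 [587.8 -61.   33. ]
grip
   side [202. 234.] 0.94 [572.5 166.   70. ]
   top [237. 194.] 0.8 [571.9 -54.2  70. ]
collar_face
   side [214. 230.] 0.64 [588.6  78.2  33. ]
   top [204. 185.] 0.94 [600.9  41.2  33. ]
checker
   side [212. 228.] 0.93 [598.7  66.2  33. ]
   side [300. 186.] 0.63 [ 458.2 -276.    33. ]
   top [202. 183.] 0.72 [605.9  46.8  33. ]
{'t': 1.5, 'joints': array([-1.4,  0.5,  1.6,  0. ,  1.1, -0.1]), 'qvel': array([-0.,  0., -0., -0., -0., -0.]), 'tau': array([ -0. , -61.2, -25.8,   0.1,   0. ,   0. ]), 'eef_pos': array([ 149.1, -607. ,  214.7]), 'tcp_rot': array([3.1, 0. , 0.2]), 'ft_force': array([ 0.6,  0.2, -0.6]), 'moment': array([0., 0., 0.]), 'grip_force': 0.0, 'opening': 1.0001565917496988}
```

View images.

View pics/top1.png

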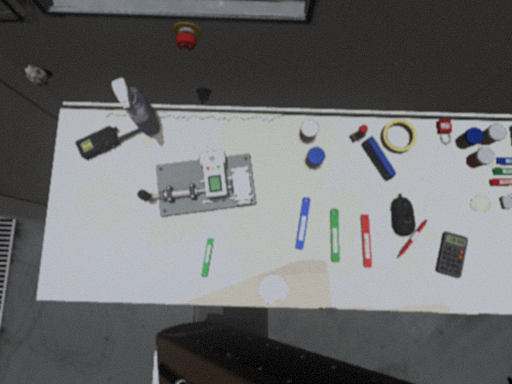

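View pics/side1.png

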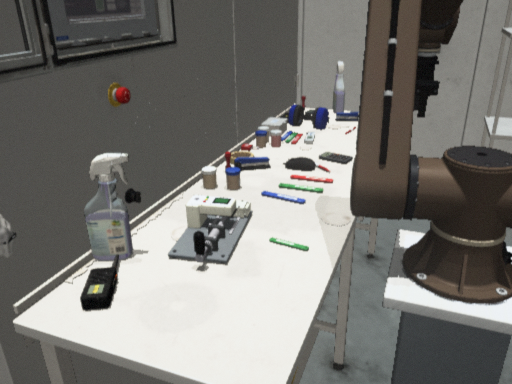

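The top view shows the large green stick at (335,235) between blue (303,223) and red (366,241). The short green decoy is at (208,257), and the checker is around (205,185) with its grip at (146,196). The side view agrees. I'll move the wrist camera over the green stick.

Request:
jog_arm(targets=[{"turn": [0, 0, -2], "slide": [37, 41, 5], "claw": 60}, {"turn": [0, 0, -2], "slide": [37, 41, 5], "claw": 60}, {"turn": [0, 0, -2], "slide": [37, 41, 5], "claw": 60}, {"turn": [0, 0, -2], "slide": [37, 41, 5], "claw": 60}, {"turn": [0, 0, -2], "slide": [37, 41, 5], "claw": 60}])

```text
t: 2.12
eef_pos: [335.1, -400.6, 240.0]
tcp_rot: [3.141, -0.0, 0.065]
ft_force: [0.1, -0.1, -0.2]
opening: 0.605
grip_force: 0.0
```

Request:
jog_arm(targets=[{"turn": [0, 0, 0], "slide": [37, 41, 5], "claw": 60}, {"turn": [0, 0, 0], "slide": [10, 30, 5], "claw": 60}, {"turn": [0, 0, 0], "slide": [0, 0, 0], "claw": 60}])

```text
t: 2.5
eef_pos: [381.8, -329.5, 250.2]
tcp_rot: [3.141, -0.001, 0.069]
ft_force: [-0.1, 0.6, -0.1]
opening: 0.6
grip_force: 0.0
```

```bash
cat >> h.py <<'E'
np.set_printoptions(precision=2,suppress=True)
E
python3 - <<'E'
from h import *
c=shot('wrist','w2.png'); print(ray(c,(256,192)))
for n in['stick_green_center','stick_red_center','stick_blue_center']:
    for d in look_for(n,'wrist')[:3]: print(n,d['xy'],d['conf'],onz(c,d['xy'],5))
s=state();print(s['t'],s['eef_pos'],s['tcp_rot'],s['opening'])
t=cv2.imread('pics/top1.png')[130:240,120:280]; t=cv2.resize(t,None,fx=5,fy=5,interpolation=cv2.INTER_CUBIC); cv2.imwrite('pics/tc.png',t[:540])
E
```

```text
(array([ 448.75, -324.87,  420.48]), array([-0.25, -0.03, -0.97]))
stick_green_center [261.5, 81.0] 0.57 [ 481.75 -332.88    5.  ]
stick_red_center [330.9, 100.3] 0.89 [ 464.9  -420.72    5.  ]
stick_blue_center [184.7, 53.0] 0.66 [ 507.37 -238.3     5.  ]
2.7 [ 380.7  -331.84  249.51] [3.14 0.   0.07] 0.5976734705941963
```

View pics/w2.png

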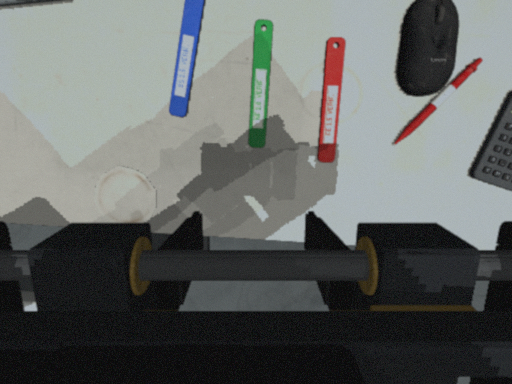

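View pics/tc.png

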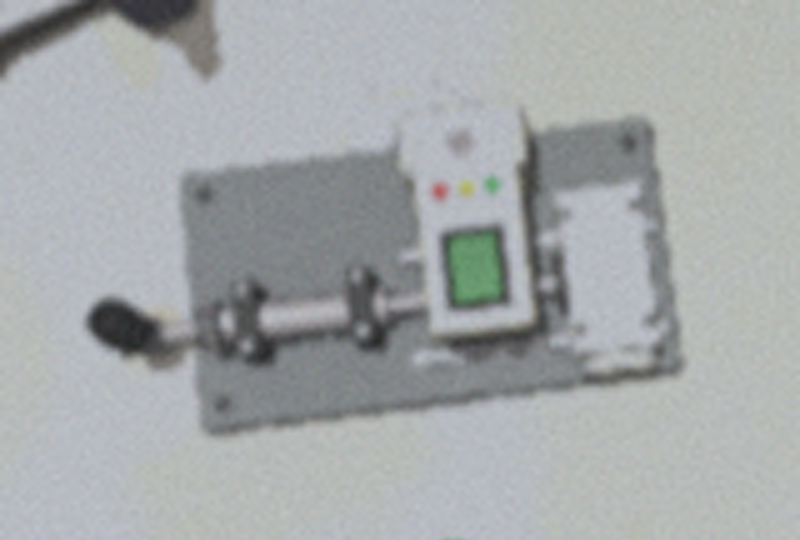

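The wrist view shows the green stick running (263,20)–(258,147), between blue (185,55) and red (331,100). The top crop shows the base plate corners clearly, and the carriage at its right end with the mouth toward the robot.

```bash
cat >> h.py <<'E'
def greens(im,amin=150):
    h=cv2.cvtColor(im,cv2.COLOR_BGR2HSV); m=cv2.inRange(h,(45,90,30),(85,255,255))
    m=cv2.morphologyEx(m,cv2.MORPH_CLOSE,np.ones((9,9)))
    cn,_=cv2.findContours(m,cv2.RETR_EXTERNAL,cv2.CHAIN_APPROX_NONE)
    return [c.reshape(-1,2).astype(float) for c in cn if cv2.contourArea(c)>amin]
def rect(c,pts,z):
    P=np.array([onz(c,p,z)[:2] for p in pts]); return cv2.minAreaRect(P.astype(np.float32)),P
E
cat > s1.py <<'E'
from h import *
import pickle
E
python3 - <<'E'
from h import *
c=shot('wrist')
for g in greens(c['frame'],800): print('wrist',rect(c,g,9)[0], len(g))
t=read_camera('top')
for g in greens(t['frame'],60): print('top',rect(t,g,9)[0])
crop=np.array([(185,175),(648,120),(680,370),(208,430)])/5+[120,130]-0.4
W=np.array([onz(t,p,14)[:2] for p in crop]); L=np.array([(96,116),(96,-160),(-56,-160),(-56,116)],float)
print(W)
lc,wc=L.mean(0),W.mean(0);H=(L-lc).T@(W-wc);a=np.arctan2(H[0,1]-H[1,0],H[0,0]+H[1,1])
R=np.array([[np.cos(a),-np.sin(a)],[np.sin(a),np.cos(a)]]);o=wc-R@lc
print('checker',o,'yaw',a,np.degrees(a),'res',W-(L@R.T+o))
# carriage top (z48) near edge: crop points
for p in[(552,190),(640,180),(575,362),(660,350)]: 
    X=onz(t,np.array(p)/5+[120,130],48)[:2]; print('carr local',R.T@(X-o))
X=onz(t,np.array((108,318))/5+[120,130],98)[:2]; print('grip local',R.T@(X-o),X)
X=onz(t,np.array((210,327))/5+[120,130],33)[:2]; print('collar local',R.T@(X-o),X)
E
```

```text
wrist ((475.76898193359375, -331.203125), (147.60670471191406, 20.757247924804688), 0.7082510590553284) 276
top ((504.03985595703125, -329.6988525390625), (17.16354751586914, 79.99211120605469), 89.62129974365234)
[[ 660.77  185.44]
 [ 701.78  -82.31]
 [ 555.03 -105.18]
 [ 512.87  161.4 ]]
checker [584.45  58.48] yaw 0.15521899576585138 8.89339335764228 res [[-0.59 -2.49]
 [-2.25  2.45]
 [ 1.17  3.07]
 [ 1.68 -3.03]]
carr local [ 49.89 -98.93]
carr local [  49.43 -148.64]
carr local [ -48.48 -100.33]
carr local [ -47.73 -147.73]
grip local [ -1.65 139.11] [561.31 195.66]
collar local [ -0.86 101.28] [567.95 158.41]
```

Request:
jog_arm(targets=[{"turn": [0, 0, -3.2], "slide": [12, 0, -46], "claw": 60}, {"slide": [12, -1, -46], "turn": [0, 0, 0], "claw": 60}, {"slide": [13, 0, -46], "turn": [0, 0, 0], "claw": 60}, {"slide": [0, 0, -46], "turn": [0, 0, 0], "claw": 60}, {"slide": [0, 0, -40], "turn": [0, 0, 0], "claw": 60}])

```text
t: 3.42
eef_pos: [417.6, -332.5, 23.7]
tcp_rot: [-3.141, 0.0, 0.009]
ft_force: [0.0, -0.5, 0.5]
opening: 0.6
grip_force: 0.0
```

Request:
jog_arm(targets=[{"slide": [0, 0, -15], "turn": [0, 0, 0], "claw": 60}, {"slide": [0, 0, -7], "turn": [0, 0, 0], "claw": 60}, {"slide": [0, 0, 0], "turn": [0, 0, 0], "claw": 60}])

```text
t: 3.8
eef_pos: [418.3, -332.4, 4.3]
tcp_rot: [3.141, -0.001, 0.01]
ft_force: [0.8, -0.7, -0.0]
opening: 0.6
grip_force: 0.0
```

Request:
jog_arm(targets=[{"slide": [0, 0, -1], "turn": [0, 0, 0], "claw": 10}, {"slide": [0, 0, 0], "turn": [0, 0, 0], "claw": 10}, {"slide": [0, 0, 0], "turn": [0, 0, 0], "claw": 10}, {"slide": [0, 0, 0], "turn": [0, 0, 0], "claw": 10}])

```text
t: 4.3
eef_pos: [418.1, -332.0, 2.9]
tcp_rot: [3.141, -0.0, 0.01]
ft_force: [-0.5, 0.4, 0.9]
opening: 0.236
grip_force: 0.1
```

Request:
jog_arm(targets=[{"slide": [0, 0, 0], "turn": [0, 0, 0], "claw": 10}, {"slide": [0, 0, 30], "turn": [0, 0, 0], "claw": 10}, {"slide": [0, 0, 60], "turn": [0, 0, 0], "claw": 10}, {"slide": [2, 25, 50], "turn": [0, 0, 2.2], "claw": 10}, {"slide": [2, 45, 30], "turn": [0, 0, 3], "claw": 10}])

```text
t: 4.92
eef_pos: [422.4, -262.2, 174.8]
tcp_rot: [3.139, -0.002, 0.101]
ft_force: [0.5, 1.6, -0.8]
opening: 0.229
grip_force: 30.0
```

Request:
jog_arm(targets=[{"slide": [3, 50, 20], "turn": [0, 0, 3], "claw": 10}, {"slide": [5, 50, 10], "turn": [0, 0, 0], "claw": 10}, {"slide": [0, 20, 0], "turn": [0, 0, 0], "claw": 10}, {"slide": [0, 0, 0], "turn": [0, 0, 0], "claw": 10}])

```text
t: 5.42
eef_pos: [430.0, -141.0, 202.9]
tcp_rot: [3.141, -0.0, 0.156]
ft_force: [-0.6, -0.8, -1.2]
opening: 0.228
grip_force: 30.0
```

```bash
python3 - <<'E'
from h import *
import pickle
c=shot('wrist','w3.png'); pickle.dump(c,open('w3.pkl','wb'))
for n in['slot_mouth','stick_green_center','slot_end','grip','collar_face']:
    for d in look_for(n,'wrist')[:2]: print(n,d['xy'],d['conf'],onz(c,d['xy'],33))
s=state();print(s['t'],s['eef_pos'],s['tcp_rot'],s['opening'],s['grip_force'])
X=[556.2,-71.4,33];print('pred mouth px',proj(c,X))
E
```

```text
slot_mouth [202.0, 21.6] 0.94 [568.6  -69.29  33.  ]
stick_green_center [251.6, 117.1] 0.91 [ 487.11 -130.35   33.  ]
slot_end [202.6, 19.0] 0.89 [570.96 -69.59  33.  ]
grip [202.7, 16.2] 0.67 [573.42 -69.39  33.  ]
collar_face [114.6, 23.6] 0.88 [553.77  13.84  33.  ]
5.725 [ 430.   -142.76  202.42] [-3.14  0.    0.15] 0.22703873765004645 29.996559619903564
pred mouth px [202.66  35.74]
```

View pics/w3.png

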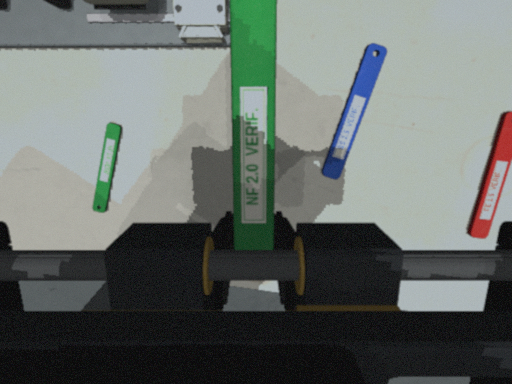

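The wrist view shows the held stick vertical at column 253, square to the base plate edge (row 47). The carriage mouth is at about (203,33), near my prediction of (203,36). I'll take a crop to refine it.

```bash
python3 - <<'E'
from h import *
t=cv2.imread('pics/w3.png')[0:60,130:240]; cv2.imwrite('pics/w3c.png',cv2.resize(t,None,fx=7,fy=7,interpolation=cv2.INTER_CUBIC))
E
```

```text
(no output)
```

View pics/w3c.png

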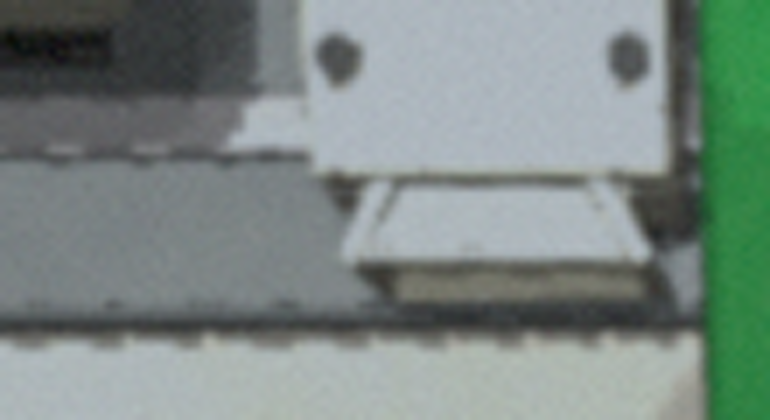

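The crop shows the carriage top's front edge at columns 308–670, row 175 (×7). The flare's upper lip runs over columns 345–652, row 262.

```bash
python3 - <<'E'
from h import *
import pickle
c=pickle.load(open('w3.pkl','rb'))
f=lambda u,v,z: onz(c,(130+u/7-.43,v/7-.43),z)
a,b=f(308,172,48),f(670,178,48);print('top edge',a,b,np.linalg.norm(a-b),(a+b)/2)
a,b=f(345,262,45),f(652,262,45);print('lip',a,b,np.linalg.norm(a-b),(a+b)/2)
a,b=f(0,322,14),f(700,322,14);print('base edge',a,b,'yaw',np.degrees(np.arctan2(-(a-b)[0],(a-b)[1])))
m=np.array([556.2,-71.4,33])
# stick rect in hand: z centre = TCP z+~2+4.5
for g in greens(c['frame'],2000):
    r,P=rect(c,g,202.4-3+9); print('stick',r)
# base edge far left of the full image
g=cv2.cvtColor(c['frame'],cv2.COLOR_BGR2GRAY)
e=[(u,35+np.argmax(np.diff(cv2.GaussianBlur(g,(5,5),0)[35:60,u].astype(int)))) for u in range(5,170,5)]
print(np.array(e)[:,1]); k=np.polyfit(*np.array(e).T,1);a,b=onz(c,(0,np.polyval(k,0)),14),onz(c,(170,np.polyval(k,170)),14);print('yaw',np.degrees(np.arctan2(-(a-b)[0],(a-b)[1])))
E
```

```text
top edge [559.21 -46.32  48.  ] [565.9  -93.57  48.  ] 47.7191462403831 [562.56 -69.95  48.  ]
lip [549.53 -51.52  45.  ] [555.92 -92.23  45.  ] 41.21009949868477 [552.73 -71.88  45.  ]
base edge [538.49   5.5   14.  ] [554.53 -96.7   14.  ] yaw 8.920248713953578
stick ((482.5873718261719, -132.84071350097656), (124.39949798583984, 22.384693145751953), 8.945920944213867)
[48 48 48 48 48 48 48 48 48 48 48 48 48 47 48 48 48 48 47 48 47 48 48 48
 48 47 48 47 48 47 48 47 47]
yaw 9.158899737121827
```

Request:
jog_arm(targets=[{"slide": [-25, 46, 0], "turn": [0, 0, 0], "claw": 10}, {"slide": [0, 0, -55], "turn": [0, 0, 0], "claw": 10}, {"slide": [0, 0, -55], "turn": [0, 0, 0], "claw": 10}, {"slide": [0, 0, -40], "turn": [0, 0, 0], "claw": 10}, {"slide": [0, 0, -10], "turn": [0, 0, 0], "claw": 10}])

```text
t: 6.35
eef_pos: [404.2, -96.1, 40.9]
tcp_rot: [-3.14, 0.003, 0.153]
ft_force: [0.0, -0.7, -0.3]
opening: 0.224
grip_force: 30.0
```

Request:
jog_arm(targets=[{"slide": [0, 0, -11], "turn": [0, 0, 0], "claw": 10}, {"slide": [0, 0, 0], "turn": [0, 0, 0], "claw": 10}])

```text
t: 6.6
eef_pos: [405.3, -96.2, 32.0]
tcp_rot: [3.141, -0.0, 0.153]
ft_force: [-0.4, -0.3, 0.3]
opening: 0.228
grip_force: 30.0
```

```bash
python3 - <<'E'
from h import *
import pickle
P=[];J=[]
for i in range(3):
    s=state();P.append(s['eef_pos'])
    c=shot('side') if i else shot('wrist','w4.png')
s=state();print(s['t'],np.mean(P,0),s['tcp_rot'],s['joints'],s['grip_force'])
t=shot('side');cv2.imwrite('pics/s4.png',np.vstack([cv2.resize(t['frame'][170:280,150:350],None,fx=4,fy=4,interpolation=cv2.INTER_CUBIC)]))
E
```

```text
6.75 [405.44 -96.2   32.27] [ 3.14 -0.    0.15] [-0.39  0.53  2.23 -0.    0.38  1.03] 29.996691048145294
```

View pics/w4.png

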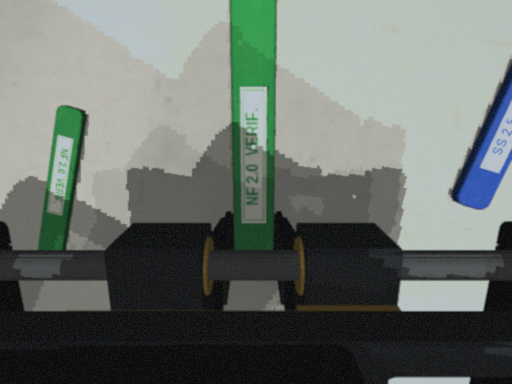

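Stick is held straight and level, so I'll begin inserting it.

Request:
jog_arm(targets=[{"slide": [9.9, 1.6, -0.7], "turn": [0, 0, 0], "claw": 10}, {"slide": [9.9, 1.6, 0], "turn": [0, 0, 0], "claw": 10}, {"slide": [9.9, 1.6, 0], "turn": [0, 0, 0], "claw": 10}, {"slide": [9.9, 1.6, 0], "turn": [0, 0, 0], "claw": 10}])

```text
t: 7.3
eef_pos: [445.4, -89.4, 30.9]
tcp_rot: [3.142, 0.0, 0.154]
ft_force: [0.1, -0.3, -1.0]
opening: 0.227
grip_force: 30.0
```

Request:
jog_arm(targets=[{"slide": [9.9, 1.6, 0], "turn": [0, 0, 0], "claw": 10}, {"slide": [9.9, 1.6, 0], "turn": [0, 0, 0], "claw": 10}, {"slide": [9.9, 1.5, 0], "turn": [0, 0, 0], "claw": 10}])

```text
t: 7.68
eef_pos: [475.0, -84.7, 30.9]
tcp_rot: [3.142, 0.0, 0.154]
ft_force: [-0.1, 0.5, -1.4]
opening: 0.229
grip_force: 30.0
```

Request:
jog_arm(targets=[{"slide": [9.9, 1.6, 0], "turn": [0, 0, 0], "claw": 10}, {"slide": [9.9, 1.6, 0], "turn": [0, 0, 0], "claw": 10}, {"slide": [9.9, 1.5, 0], "turn": [0, 0, 0], "claw": 10}])

```text
t: 8.05
eef_pos: [504.7, -80.1, 30.9]
tcp_rot: [3.142, 0.0, 0.154]
ft_force: [-0.2, 1.2, -0.9]
opening: 0.227
grip_force: 30.0
```

Request:
jog_arm(targets=[{"slide": [4, 0.6, 0], "turn": [0, 0, 0], "claw": 10}, {"slide": [4, 0.6, 0], "turn": [0, 0, 0], "claw": 10}, {"slide": [2, 0.3, 0], "turn": [0, 0, 0], "claw": 10}])

```text
t: 8.43
eef_pos: [514.1, -78.6, 30.9]
tcp_rot: [-3.142, 0.0, 0.153]
ft_force: [-0.2, 0.2, -1.1]
opening: 0.224
grip_force: 30.0
```

Request:
jog_arm(targets=[{"slide": [2, 0.3, 0], "turn": [0, 0, 0], "claw": 10}])

```text
t: 8.55
eef_pos: [516.0, -78.3, 31.0]
tcp_rot: [-3.142, 0.0, 0.153]
ft_force: [-0.8, 0.7, 0.3]
opening: 0.227
grip_force: 30.0
```

Request:
jog_arm(targets=[{"slide": [1, 0.2, 0], "turn": [0, 0, 0], "claw": 10}, {"slide": [0, 0, 0], "turn": [0, 0, 0], "claw": 10}])

```text
t: 8.8
eef_pos: [517.1, -78.2, 31.0]
tcp_rot: [3.141, -0.0, 0.154]
ft_force: [0.1, 0.3, -0.9]
opening: 0.224
grip_force: 30.0
```

Request:
jog_arm(targets=[{"slide": [1.5, 0.2, 0], "turn": [0, 0, 0], "claw": 10}, {"slide": [0, 0, 0], "turn": [0, 0, 0], "claw": 10}])

```text
t: 9.05
eef_pos: [518.6, -78.0, 31.0]
tcp_rot: [3.141, -0.0, 0.154]
ft_force: [0.2, 1.3, -0.5]
opening: 0.225
grip_force: 30.0
```

Request:
jog_arm(targets=[{"slide": [1, 0.2, 0], "turn": [0, 0, 0], "claw": 10}, {"slide": [0, 0, 0], "turn": [0, 0, 0], "claw": 10}])

```text
t: 9.3
eef_pos: [519.0, -77.7, 30.8]
tcp_rot: [-3.141, 0.001, 0.154]
ft_force: [-4.3, -0.2, -0.1]
opening: 0.224
grip_force: 30.0
```

Request:
jog_arm(targets=[{"slide": [1, 0.2, 0], "turn": [0, 0, 0], "claw": 10}, {"slide": [0, 0, 0], "turn": [0, 0, 0], "claw": 10}])

```text
t: 9.55
eef_pos: [519.0, -77.4, 30.6]
tcp_rot: [-3.14, 0.003, 0.154]
ft_force: [-7.9, -2.0, 0.5]
opening: 0.229
grip_force: 30.0
```

Request:
jog_arm(targets=[{"slide": [1, 0.2, 0], "turn": [0, 0, 0], "claw": 10}, {"slide": [0, 0, 0], "turn": [0, 0, 0], "claw": 10}])

```text
t: 9.8
eef_pos: [519.0, -77.2, 30.3]
tcp_rot: [-3.14, 0.006, 0.154]
ft_force: [-12.1, -2.9, 1.4]
opening: 0.228
grip_force: 30.0
```

Contact at x=519, as predicted for fully home. I'll relax the push, release and lift.

Request:
jog_arm(targets=[{"slide": [-2.2, -0.4, 0], "turn": [0, 0, 0], "claw": 10}, {"slide": [0, 0, 0], "turn": [0, 0, 0], "claw": 60}, {"slide": [0, 0, 0], "turn": [0, 0, 0], "claw": 60}, {"slide": [0, 0, 15], "turn": [0, 0, 0], "claw": 60}, {"slide": [0, 0, 40], "turn": [0, 0, 0], "claw": 60}])

```text
t: 10.42
eef_pos: [518.9, -77.6, 86.3]
tcp_rot: [-3.141, 0.002, 0.154]
ft_force: [-0.4, 0.1, 0.2]
opening: 0.573
grip_force: 0.0
```

Request:
jog_arm(targets=[{"slide": [0, 10, 50], "turn": [0, 0, 0], "claw": 60}, {"slide": [-10, 50, 30], "turn": [0, 0, 0], "claw": 60}, {"slide": [-20, 50, 30], "turn": [0, 0, 0], "claw": 60}, {"slide": [0, 0, 0], "turn": [0, 0, 0], "claw": 60}])

```text
t: 10.92
eef_pos: [489.1, 34.6, 199.1]
tcp_rot: [3.141, -0.005, 0.157]
ft_force: [0.5, -0.2, -0.4]
opening: 0.601
grip_force: 0.0
```

```bash
python3 - <<'E'
from h import *
import pickle
c=shot('wrist','w5.png'); pickle.dump(c,open('w5.pkl','wb'))
for n in['grip','collar_face','slot_mouth','stick_green_center']:
    for d in look_for(n,'wrist')[:2]: print(n,d['xy'],d['conf'],onz(c,d['xy'],70))
s=state();print(s['t'],s['eef_pos'],s['tcp_rot'],s['opening'],s['ft_force'])
u=np.array([.988,.1546,0]);M=np.array([552.7,-71.6,33]);
print('tail expected px',proj(c,M-52*u+[0,0,4.5]),'mouth',proj(c,M))
for g in greens(c['frame'],100):
    r,P=rect(c,g,37); q=(P-M[:2])@u[:2]; print('green',r,'along axis from mouth',q.min(),q.max())
E
```

```text
grip [360.6, 70.3] 0.68 [602.54 -43.14  70.  ]
collar_face [259.5, 66.6] 0.78 [591.66  45.12  70.  ]
slot_mouth [361.4, 72.9] 0.85 [600.54 -44.34  70.  ]
stick_green_center [254.6, 223.9] 0.91 [447.01  26.43  70.  ]
stick_green_center [361.9, 154.2] 0.65 [530.53 -61.61  70.  ]
11.175 [489.54  31.34 195.48] [-3.14  0.    0.15] 0.597700853033165 [0.4  0.79 0.14]
tail expected px [361.97 179.99] mouth [364.62 129.69]
green ((433.4388122558594, 26.805309295654297), (13.799891471862793, 62.298892974853516), 82.87296295166016) along axis from mouth -130.82959558610418 -71.99107289449475
green ((526.8757934570312, -74.92737579345703), (47.87974548339844, 22.34958839416504), 8.9937744140625) along axis from mouth -49.97892401836344 -2.0688001893693433
green ((606.7840576171875, 0.25182533264160156), (41.97649383544922, 31.044397354125977), 9.00687026977539) along axis from mouth 43.56677152235172 85.56071824859973
```

View pics/w5.png

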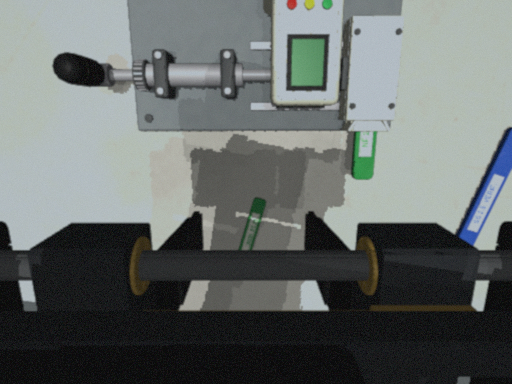

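The stick is in the slot: its tail is 50 mm outside the mouth, the rest hidden, matching home. The grip's top shows at about (70,67), leaning outward to the left from perspective, with the knurled collar at (140,75).

```bash
python3 - <<'E'
from h import *
import pickle
c=pickle.load(open('w5.pkl','rb'));g=cv2.cvtColor(c['frame'],cv2.COLOR_BGR2GRAY)
m=(cv2.GaussianBlur(g,(3,3),0)<50).astype(np.uint8);m[100:]=0;m[:,115:]=0
n,l,st,ce=cv2.connectedComponentsWithStats(m);i=1+np.argmax(st[1:,4]);print(st[i],ce[i])
a=np.radians(9.0);u=np.array([np.cos(a),np.sin(a)]);v=np.array([-u[1],u[0]]);M=np.array([552.7,-71.6]);O=M+48*u+124*v
print('origin',O)
loc=lambda X:(np.dot(X[:2]-O,u),np.dot(X[:2]-O,v))
for p,z in[((ce[i]),79),((67,67),96),((140,75),33)]: X=onz(c,p,z);print(p,z,X,loc(X))
t=read_camera('top')
for p,z in [((108/5+120,318/5+130),96)]: X=onz(t,p,z);print('top',X,loc(X))
print(tri((c,(68,67)),(t,(141.2,193.2))))
E
```

```text
[  54   54   51   32 1217] [78.87 69.76]
origin [580.71  58.38]
[78.87 69.76] 79 [563.98 196.63  79.  ] (np.float64(5.096834542018908), np.float64(139.15905804357268))
(67, 67) 96 [564.04 197.2   96.  ] (np.float64(5.253937825117909), np.float64(139.71455777599292))
(140, 75) 33 [569.98 160.73  33.  ] (np.float64(5.411738854027186), np.float64(102.76463647693565))
top [561.62 196.29  96.  ] (np.float64(2.72014595262007), np.float64(139.1979222648446))
(array([564.02, 199.63,  89.74]), [0.4, 0.4])
```

Request:
jog_arm(targets=[{"slide": [7, 52, 0], "turn": [0, 0, 0], "claw": 60}, {"slide": [7, 52, 0], "turn": [0, 0, 0], "claw": 60}, {"slide": [0, 52, 0], "turn": [0, 0, 0], "claw": 60}, {"slide": [0, 0, 0], "turn": [0, 0, 0], "claw": 60}])

```text
t: 11.72
eef_pos: [503.4, 190.1, 195.0]
tcp_rot: [3.142, 0.001, 0.156]
ft_force: [0.1, 0.1, -0.3]
opening: 0.6
grip_force: 0.0
```

```bash
python3 - <<'E'
from h import *
import pickle
c0=pickle.load(open('w5.pkl','rb'))
c=shot('wrist','w6.png'); pickle.dump(c,open('w6.pkl','wb'))
for n in['grip','collar_face']:
    for d in look_for(n,'wrist')[:2]: print(n,d['xy'],d['conf'],onz(c,d['xy'],79))
s=state();print(s['t'],s['eef_pos'],s['tcp_rot'])
print(proj(c,[564,197,96]),proj(c,[564,197,60]))
g=cv2.cvtColor(c['frame'],cv2.COLOR_BGR2GRAY);m=(cv2.GaussianBlur(g,(3,3),0)<50).astype(np.uint8);m[195:]=0
n,l,st,ce=cv2.connectedComponentsWithStats(m)
for i in range(1,n):
    if st[i,4]>150: print(st[i],ce[i],onz(c,ce[i],79), tri((c0,(78.9,69.8)),(c,ce[i])))
E
```

```text
grip [402.9, 113.6] 0.75 [585.04  71.85  79.  ]
11.875 [503.46 187.19 195.42] [3.14 0.   0.15]
[256.37 115.67] [256.02 114.72]
[464  84  46  51 498] [483.47 108.58] [599.91   4.38  79.  ] (array([570.94, 114.05, 239.4 ]), [12.2, 12.2])
[240 101  28  28 604] [253.14 114.76] [563.95 199.67  79.  ] (array([563.98, 199.64,  73.2 ]), [0.2, 0.2])
```

View pics/w6.png

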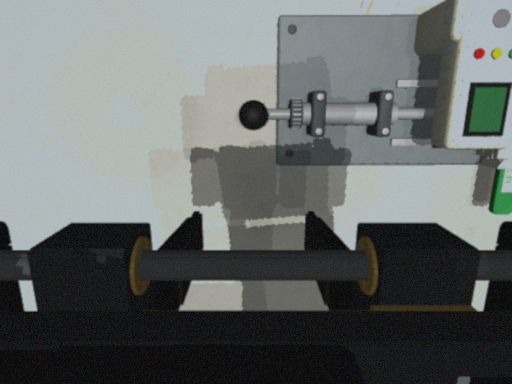

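The grip is seen from straight above at (253,115), in line with the fingers' centre line. The rod runs out to its right, with the collar at (296,114).

Request:
jog_arm(targets=[{"slide": [30, 5, 0], "turn": [0, 0, 0], "claw": 60}, {"slide": [30.5, 5.5, 0], "turn": [0, 0, 0], "claw": 60}, {"slide": [0, 0, -40], "turn": [0, 0, 0], "claw": 60}, {"slide": [0, 0, -40], "turn": [0, 0, 0], "claw": 60}, {"slide": [0, 0, -40], "turn": [0, 0, 0], "claw": 60}])

```text
t: 12.5
eef_pos: [564.2, 196.8, 74.7]
tcp_rot: [3.141, 0.0, 0.151]
ft_force: [0.2, -0.1, -0.7]
opening: 0.6
grip_force: 0.0
```

Request:
jog_arm(targets=[{"slide": [0, 0, -16], "turn": [0, 0, 0], "claw": 60}, {"slide": [0, 0, 0], "turn": [0, 0, 0], "claw": 15}, {"slide": [0, 0, 0], "turn": [0, 0, 0], "claw": 15}, {"slide": [0, 0, 0], "turn": [0, 0, 0], "claw": 15}, {"slide": [0, 0, 0], "turn": [0, 0, 0], "claw": 15}])

```text
t: 13.12
eef_pos: [564.2, 200.0, 61.0]
tcp_rot: [-3.14, -0.002, 0.153]
ft_force: [-0.8, 5.7, 3.1]
opening: 0.254
grip_force: 30.0
```

Request:
jog_arm(targets=[{"slide": [-1.6, 10, 0], "turn": [0, 0, 0], "claw": 15}, {"slide": [-2.3, 15, 0], "turn": [0, 0, 0], "claw": 15}, {"slide": [-2.3, 15, 0], "turn": [0, 0, 0], "claw": 15}, {"slide": [-2.3, 15, 0], "turn": [0, 0, 0], "claw": 15}, {"slide": [-1.6, 10, 0], "turn": [0, 0, 0], "claw": 15}])

```text
t: 13.75
eef_pos: [553.9, 263.7, 60.9]
tcp_rot: [3.14, -0.001, 0.154]
ft_force: [-0.4, -9.5, 8.6]
opening: 0.255
grip_force: 30.0
```

Request:
jog_arm(targets=[{"slide": [-0.8, 5, 0], "turn": [0, 0, 0], "claw": 15}, {"slide": [0, 0, 0], "turn": [0, 0, 0], "claw": 15}])

```text
t: 14.0
eef_pos: [553.1, 268.5, 60.9]
tcp_rot: [3.14, -0.001, 0.154]
ft_force: [-0.8, -8.3, 8.3]
opening: 0.257
grip_force: 30.0
```

```bash
python3 - <<'E'
from h import *
P=[]
for i in range(4):
    c=shot('top','t7.png') if i==0 else shot('side','s7.png'); P.append(state()['eef_pos'])
p=np.mean(P,0);s=state();v=np.array([-.156,.988,0]);print(s['t'],p,(p-[564.2,200,61])@v,s['tcp_rot'],s['ft_force'],s['opening'])
a=cv2.resize(cv2.imread('pics/t7.png')[150:230,110:270],None,fx=5,fy=5,interpolation=cv2.INTER_CUBIC)[:300]
b=cv2.imread('pics/s7.png');q=proj(c,[568,160,40]).astype(int);print(q);b=b[q[1]-20:q[1]+30,q[0]-60:q[0]+60]
b=cv2.resize(b,(720,300),interpolation=cv2.INTER_CUBIC);b=cv2.copyMakeBorder(b,0,0,0,80,cv2.BORDER_CONSTANT)
cv2.imwrite('pics/c7.png',np.vstack([a,b]))
E
```

```text
14.2 [553.2  268.23  60.92] 69.12439888015777 [ 3.14 -0.    0.15] [-1.25 -8.94  7.78] 0.25511009270258533
[205 244]
```

View pics/c7.png

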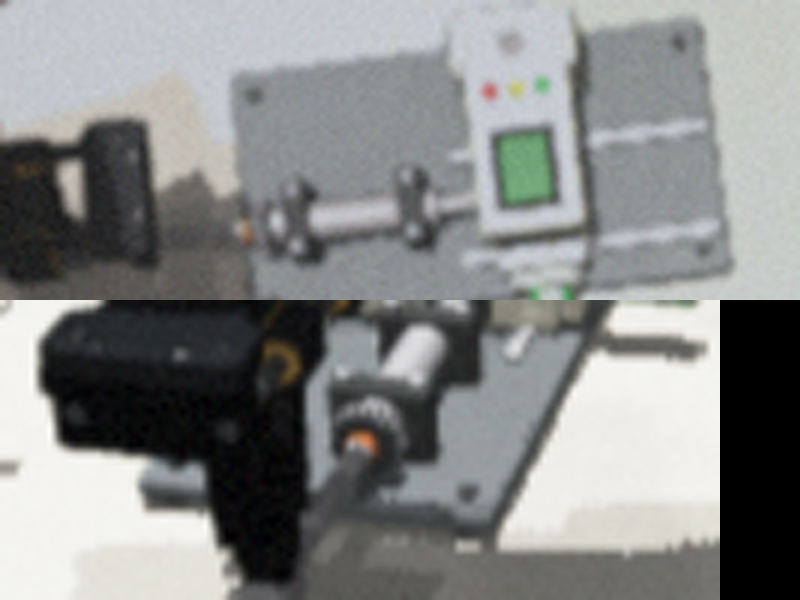

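The orange band is showing right at the collar in both views (top crop (245,230), side crop (358,445)), and the carriage is under the head. I'll check the stick's stick-out once more before handing in.

```bash
python3 - <<'E'
from h import *
u=np.array([.988,.156]);v=np.array([-.156,.988]);M=np.array([552.7,-71.6])+69*v
for k in('wrist','top'):
    c=shot(k,k+'8.png');print('mouth px',proj(c,[*M,33]))
    for g in greens(c['frame'],15):
        r,P=rect(c,g,37);q=P-M;print(k,np.round(r[0]),np.round(r[1]),'u',(q@u).min(),(q@u).max(),'v',(q@v).mean())
s=state();print(s['eef_pos'],s['ft_force'])
w=cv2.resize(cv2.imread('pics/top8.png')[150:230,200:270],None,fx=7,fy=7,interpolation=cv2.INTER_CUBIC);cv2.imwrite('pics/c8.png',w)
E
```

```text
mouth px [641.56 287.99]
wrist [521. 196.] [13.  6.] u 5.333390030936997 17.12605760819873 v 199.86678995220925
mouth px [219.15 206.26]
top [370.  27.] [12. 33.] u -181.85130001765177 -149.53527870218508 v 56.27937028068676
top [513. -10.] [47. 19.] u -53.38291305273018 -6.760140801685758 v -5.059157651238377
top [ 665. -789.] [12. 25.] u -7.8981640588949515 6.365276848103337 v -796.1294568054157
[553.24 268.11  60.91] [-0.44 -9.24  7.82]
```

View pics/c8.png

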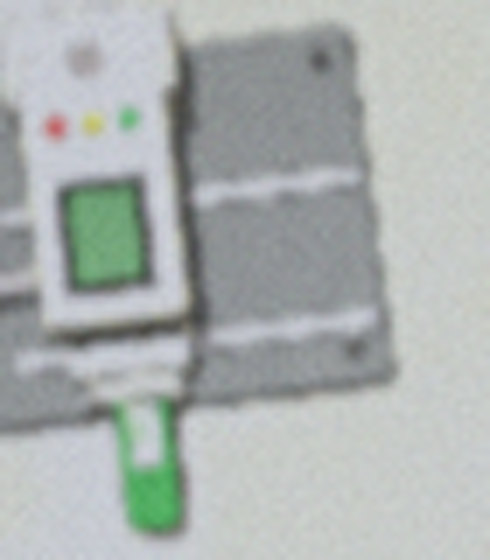

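The stick's visible tail ends about 52 mm before the mouth (−53 in the top view, ±2), so it is still home. The carriage is under the head and the pull is 9.2 N at about 69 mm.

```bash
python3 -c "
from cell import *
print(job_done())"
```

```text
the job is handed in; nothing more can be done
None
```

I handed the job in with the green stick home in the carriage under the detector head and released, and the arm still gripping the rod at about 69 mm, with the orange band showing at the collar; the verdict was not returned.

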